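# Lock a row of battery cells with the wedge

### The job

The assembly fixture holds a row of three battery cells with room for a fourth. Lift the fourth cell out of the charger cradle, stand it upright on the blue mat to change your grip, then take it up again and stand it in the fixture at the open end of the row, beside the third cell. Then drive the wedge, thin end first, into the gap between that cell and the tapered rail until it is fully home, its shoulder against the rail and the sprung plate pushed back, so that the row stays locked tight with everything let go, no cell or wedge tipped over and the other things on the bench left where they are.

Things in the scene. Friction and masses are not known exactly. Their poses are not given: they have to be found in the camera images.
- fixture: Aluminium assembly fixture, fixed. Origin: underside of its base plate (110 mm in x, 196 mm in y); floor 12 mm above it. The cells' row runs along its y at x = 0, broad sides facing y, between the sprung plate (+y end) and the tapered rail (-y end). Black side strips (inner faces at x = +-34.5 mm, flared tops 30 mm above the floor, y from -29 to +70 mm) guide the cells' narrow sides.
- rail_mouth (a point): Front end (fixture x = -40, y = -69.4 mm), at floor height, of the inner face of the steel tapered rail: 60 mm high, 80 mm long in x, its inner face sloping 0.16 towards the cells (y = -56.6 mm at x = +40). The wedge's gap lies between this face and the last cell, open at both ends. In front the floor goes on as a ledge to x = -173 mm, 66 mm wide (y -95 to -30 mm).
- wedge_home (a point): Where the wedge's origin lies when it is fully home (fixture x = -13, y = -54 mm, floor height), its shoulder against the rail's front end. Axes as the fixture's; the wedge is driven along +x with its own x along it, its flat side to the cells.
- plate (a joint): Sprung pressure plate at the +y end of the row, 62 mm wide, 74 mm high. Value in m: 0 at rest with its face at fixture y = +60 mm, growing as the row pushes it back (+y), at most 0.008. It presses with 4 N at 0 and 1 N more per mm. With four cells packed tight and the wedge fully home it reads about 0.005.
- cell_new: The fourth cell, standing in the cradle. Prismatic battery cell, plain aluminium can 62 mm wide (x), 26 mm thick (y), 80 mm high (z) plus two studs 6 mm high on top; 0.25 kg. Origin: centre of its underside. Broad sides face its y, narrow sides its x. Either way round will do in the row.
- cell_a: Cell of the row beside the sprung plate; same shape and origin as cell_new, loose.
- cell_b: Second cell of the row; same shape and origin, loose.
- cell_c: Third cell, at the row's open end; same shape and origin, loose. The fourth goes next to it on its -y side (fixture axes): 27.5 to 29 mm from centre to centre leaves it free to go down and the gap's front wide enough for the wedge's thin end.
- cradle: Charger cradle, fixed. Origin: underside, below the centre of the cell (same axes as the cell). Floor 10 mm up. The cell's narrow sides are hidden by cheeks 83 mm high (x +34.5 to +46.5 mm, and the housing x -34.5 to -92.5 mm, 70 mm wide); broad sides are free above 8 mm foot lips. The cell lifts straight up. The mat (2 mm thick) is clear 100 to 200 mm from it to world +x.
- wedge: White plastic wedge standing on the mat: 126 mm long (x), 45 mm high, 0.17 kg. Origin: underside, mid-length. Flat side at y = +15 mm, bevelled from x = +45 to y = +9 at the thin end (x = +63); tapered side y = -1 mm there, sloping 0.16 to y = -15.4 at the shoulder (x = -27); then the parallel heel to x = -63, y +15 to -23.4. Driving it home takes 10 to 20 N along +x; friction holds it there.
- wedge_heel (a point): Middle of the wedge's heel (22.5 mm above the wedge's underside); the heel is 38.4 mm across the wedge's y and 36 mm along x, and stays outside the gap.
- multimeter: Bystander: red multimeter lying flat, 185 x 88 x 46 mm. Origin centre of its underside.
- circuit_board: Bystander: green circuit board, 150 x 100 mm, about 22 mm high. Origin centre of its underside.
- solder_reel: Bystander: reel of solder standing on its flange, 64 mm across, 50 mm high. Origin centre of its underside.
- screwdriver: Bystander: screwdriver lying on the mat, about 200 mm long.
- flux_jar: Bystander: small amber jar, 40 mm across and 40 mm high. Origin centre of its underside.
- cleaner_bottle: Bystander: white bottle, 54 mm across, 150 mm high. Origin centre of its underside.
- desolder_pump: Bystander: desoldering pump lying on the mat, 21 mm thick, about 200 mm long.
Things that resemble listed ones, but are neither listed nor needed, are in the scene too. What is shaped like the wedge but yellow is not meant.

How it is judged:
By the outcome, as a careful person would: the job done as asked, in the order asked, and still so for the second after the job is handed in, with the robot touching nothing.
It also fails if it takes over 72 s, if anything falls off the work surface, if the arm or the gripper's body presses on something with over 40 N, if the wrist force passes 120 N, or if a joint passes its speed limit or range.

### The arm

A 6-joint arm with a two-finger parallel gripper is mounted at the origin on the work surface. World frame = base frame: x ahead of the robot, y to its left, z up, the work surface at z = 0. Lengths are in m, angles in rad, forces in N, time in s.
With the tool pointing down it reaches from about 0.325 to 0.875 m from the base axis. Payload 4.4 kg.
Tool frame: the origin (TCP) lies at the very end of the fingers, on their centre line; the grasp point (between the pads) lies 19 mm behind it; z points along the fingers, y is the line along which they close (so a half turn about z gives the same grasp; the last joint's range is limited). The gripper opens to 85 mm and grips with 20 to 120 N. Pads are 22 mm wide; open, the fingers measure 114 mm over their backs; the gripper's body (76 mm by 85 mm) begins 54 mm behind the grasp point. The pads swing forward as they close: fully open they stand 13 mm farther back than shut.
Start: joints at [1.157, 0.207, 1.542, -0, 1.393, -0.15], TCP at [0.15, 0.555, 0.231] pointing down, gripper open.
Joint ranges: [-2.73, 2.73], [-0.86, 2.22], [0.23, 2.46], [-1.11, 4.25], [0.08, 2.63], [-2.82, 2.82]. Speed limits (rad/s): [2.79, 2.79, 3.14, 3.14, 3.14, 3.14].

### API

Orientations are given as [roll, pitch, yaw] about the fixed x, y, z axes, in that order (R = Rz(yaw) Ry(pitch) Rx(roll)).
In Python, from station import manip gives the robot as it stands.
- The arm moves only by the tool move_arm, never from a script. Its argument "steps" is a list of rows, each a list of 7 numbers: the shift along the tool's x, y, z scaled (see below), then the turn, a rotation vector about the tool's x, y, z scaled (see below), then the closure, from -1 (fully open) to 1 (shut). A call has exactly 10 rows; each row is the pose to reach, as a shift and turn from the pose commanded when the call began, along the tool's axes at that moment; what a row does not reach only later rows make up. The controller multiplies each number of a shift by 1000 mm and each number of a turn by pi/2 rad. A row lasts 1/10 s, in which the tool goes at most 50 mm and 8.59 degrees, less where a joint would pass 70% of its speed; a pose out of reach is approached as far as the arm can. A call with a number of a shift or a turn outside -1 to 1 is refused whole. A call with a gripper value outside its range is refused whole. The fingers move at their own pace and stop on an object; "squeeze" is the grip in N (left out, the last holds). Time passes only in rows, so rows that repeat a pose let the fingers close, or fill a call up. It gives the time, the measured TCP pose, the force, the opening and the grip force at its end, in the units of the state.
- manip.read_state(): the state, without advancing time (a new reading comes with each control period).
- manip.grab_frame(name): name is "scene" or "top" or "wrist"; returns a dict with "color" (420x560x3 uint8, red, green, blue), "fx", "fy", "cx", "cy" (pixels), "eye" and "attitude" of the camera in the world. Camera axes: x right, y up, looking along -z (the intrinsics and any distortion apply to the point x, -y, -z); pixel columns grow to the right and rows downward; lengths in m; the calibration is good to about 2 mm. A picture is of the moment at which its call begins. There is no depth.
- manip.hand_in(): hands the job in; it is judged then, once.
Trained networks look in a picture, given as the dict that the camera call returned (one of the last four; its "shot" number tells which), for a name from the list of things; names that differ only in an ending like _2 or _b are one class to them, and where a whole thing is asked for, a point or a joint stands for the part that bears it (a point fixed in the world has none). Each returns a list of dicts, best first, with "score" (0 to 1); they miss things now and then, are a little off and sometimes report something else, mostly with a low value. They report only what shows in the picture. A call takes as long as a camera call. They do not tell look-alikes from the thing itself.
- manip.look_for(picture, thing): "position" ([x, y, z] in m, in world coordinates, good to about 4 mm: the middle of the surface that is visible of it).
- manip.masks_of(picture, thing): "region" (420x560 bool, what is visible of it).
The state is a dict: "clock": time; "joints": joint angles; "qd": joint speeds; "joint_torque": joint torques, N m; "tcp_pos": TCP position; "tcp_rot": TCP orientation; "force": force on the tool from outside, world axes, zero at the start; "torque": the same for the moment, N m; "grip_width": opening from 0.0 (shut) to 1.0 (fully open); "grip_force": force on a finger pad.
Only numpy, scipy, OpenCV 4.12 (cv2) and the standard library are available. Lean on these libraries where they do the work, as an engineer would, in place of code of your own. Each camera call takes 0.05 s, during which the arm holds its last target. There are 200 camera calls.

## Working session

There is one attempt and no reset: what is moved stays moved. The work goes in short steps, Python scripts to look and compute and a tool call to move; the robot and the scene stay as the last step left them, time stands still between calls to the robot, and variables do not carry over. Pictures are saved under pics/ and viewed, at most 10 in all, crops included, and the job is handed in when it is done.

Besides the shell and the picture viewer there is one more tool, called after "Call:" by a JSON object that holds its "op" and its "data", one argument or row to a line. move_arm: Moves the arm, as the interface text tells. Shifts and turns lie within -1 to 1; 1 stands for 1000 mm of shift or pi/2 rad of turn. Its arguments: {"type":"object","properties":{"steps":{"type":"array"},"squeeze":{"type":"number"}},"required":["steps"]}

```bash
ls; mkdir -p pics; cat > h.py <<'E'
import numpy as np, cv2
from station import manip
from scipy.spatial.transform import Rotation as R
def Rm(a):
    a=np.array(a,float)
    return a if a.shape==(3,3) else (R.from_quat(a).as_matrix() if a.size==4 else R.from_euler('xyz',a).as_matrix())
def ray(p,u,v):
    d=np.array([(u-p['cx'])/p['fx'],-(v-p['cy'])/p['fy'],-1.0])
    return np.array(p['eye']),Rm(p['attitude'])@d
def at_z(p,u,v,z):
    e,d=ray(p,u,v); return e+d*(z-e[2])/d[2]
def proj(p,X):
    c=Rm(p['attitude']).T@(np.array(X,float)-np.array(p['eye']))
    return np.array([p['cx']+p['fx']*c[0]/-c[2],p['cy']+p['fy']*c[1]/c[2]])
def save(p,n,s=1.4): 
    im=cv2.cvtColor(p['color'],cv2.COLOR_RGB2BGR); cv2.imwrite('pics/'+n,cv2.resize(im,None,fx=s,fy=s,interpolation=cv2.INTER_CUBIC))
E
python3 - <<'E'
from h import *
print(manip.read_state())
for n in ['scene','top']:
    p=manip.grab_frame(n); save(p,n+'0.png')
    print(n,{k:v for k,v in p.items() if k!='color'})
    for t in ['fixture','cell_new','cradle','wedge','plate','multimeter','cleaner_bottle']:
        print(t,[(np.round(d['position'],3).tolist(),round(d['score'],2)) for d in manip.look_for(p,t)][:6])
E
```

```text
pics
{'clock': 0.0, 'joints': array([ 1.15647843e+00,  2.07427477e-01,  1.54296871e+00, -2.47049382e-05,
        1.39348014e+00, -1.50491650e-01]), 'qd': array([-0.00108622,  0.00014761, -0.00042464,  0.00053538, -0.00336987,
       -0.00027673]), 'joint_torque': array([-8.71407265e-04, -3.83020556e+01, -2.91597337e+01, -3.17277354e-04,
        1.04308542e-02, -1.07734928e-05]), 'tcp_pos': array([0.1496517 , 0.55439942, 0.23011451]), 'tcp_rot': array([-3.13933115e+00, -3.18344227e-04,  2.87777043e+00]), 'force': array([0.1618929 , 0.09865283, 0.15926476]), 'torque': array([ 0.02108717, -0.01327899,  0.00464696]), 'grip_force': 0.0, 'grip_width': 1.000647089705118}
scene {'fx': 401.342116583715, 'fy': 401.342116583715, 'cx': 276.13741294672667, 'cy': 207.9184890331525, 'eye': array([1.18300419, 0.68438518, 0.67600915]), 'attitude': array([ 0.98273185, -0.02181758,  2.43995063]), 'shot': 1}
fixture [([0.619, 0.095, 0.036], 0.75), ([0.443, 0.36, 0.091], 0.51)]
cell_new [([0.441, 0.36, 0.089], 0.89)]
cradle [([0.625, 0.055, 0.093], 0.65), ([0.409, 0.361, 0.049], 0.59)]
wedge [([0.526, -0
[... 217 characters left out ...]
4], 0.56)]
cleaner_bottle [([0.76, -0.031, 0.077], 0.6)]
top {'fx': 386.36450207921695, 'fy': 386.36450207921695, 'cx': 275.7780696556371, 'cy': 209.95592000316552, 'eye': array([ 0.33167226, -0.00385847,  1.4495269 ]), 'attitude': array([ 0.17515196, -0.00782778, -1.56413999]), 'shot': 2}
fixture [([0.557, -0.01, 0.013], 0.72), ([0.443, 0.342, 0.089], 0.29)]
cell_new [([0.444, 0.34, 0.091], 0.46)]
cradle [([0.397, 0.333, 0.08], 0.73)]
wedge [([0.366, -0.236, 0.044], 0.86), ([0.514, -0.304, 0.055], 0.75)]
plate [([0.56, -0.007, 0.014], 0.74), ([0.593, 0.102, 0.092], 0.63)]
multimeter [([0.565, -0.508, 0.042], 0.71), ([0.59, 0.078, 0.093], 0.63)]
cleaner_bottle [([0.74, -0.048, 0.102], 0.62)]
```

View pics/scene0.png

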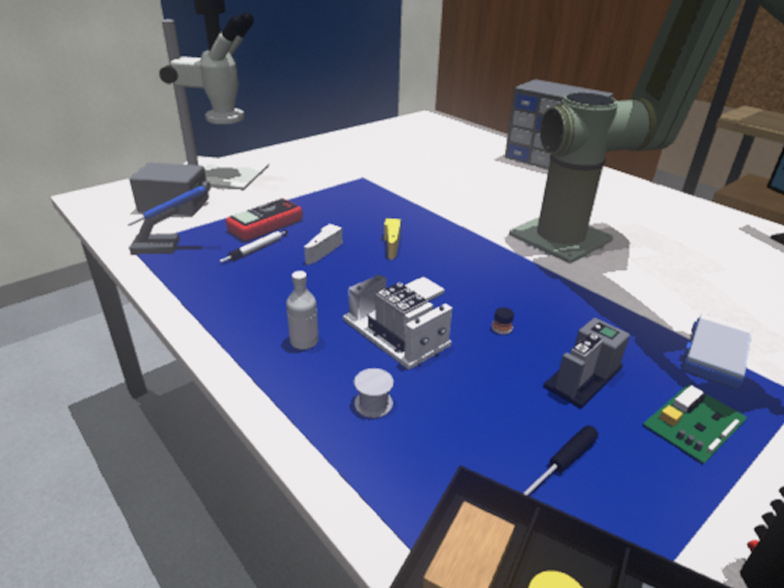

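View pics/top0.png

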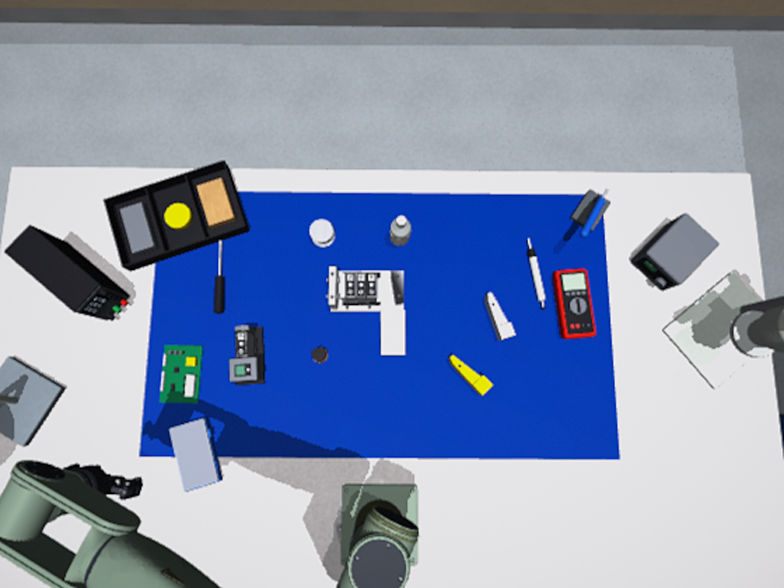

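Scene: fixture in the middle with its ledge towards the robot, cradle left of it at top-view (245,355), white wedge at (498,316) with its thin end up (world +x), and the yellow decoy at (470,375).

```bash
cat >> h.py <<'E'
def delta(pos,ydir_deg):
    """scaled numbers to reach TCP pos, tool down, tool y at ydir_deg (mod 180, nearest)"""
    s=manip.read_state(); M=Rm(s['tcp_rot'])
    ds=M.T@(np.array(pos)-s['tcp_pos'])
    best=None
    for k in(0,180):
        a=np.deg2rad(ydir_deg+k); y=np.array([np.cos(a),np.sin(a),0]); z=np.array([0,0,-1.]); T=np.c_[np.cross(y,z),y,z]
        rv=R.from_matrix(M.T@T).as_rotvec()/(np.pi/2)
        if best is None or np.linalg.norm(rv)<np.linalg.norm(best): best=rv
    print('t',round(s['clock'],2),'tcp',np.round(s['tcp_pos'],4),'ydir',np.round(np.rad2deg(np.arctan2(M[1,1],M[0,1])),2),'q6',round(s['joints'][5],2))
    print('shift',np.round(ds,4),'turn',np.round(best,4)); return np.r_[ds,best]
E
python3 - <<'E'
from h import *
p=manip.grab_frame('wrist'); print(p['eye'],p['attitude'],p['fx'],p['cx'],p['cy'],Rm(manip.read_state()['tcp_rot']).T@(p['eye']-manip.read_state()['tcp_pos']))
M=Rm(manip.read_state()['tcp_rot']).T@Rm(p['attitude']); print(M.round(3))
delta([0.40,0.34,0.23],90)
E
```

```text
[0.08118628 0.57440569 0.37446589] [-2.88573861e-01 -5.03585028e-04  1.30692950e+00] 351.21958976234987 277.88479935652293 207.63112494851873 [ 0.07144174  0.00067856 -0.14315538]
[[-0.     0.959  0.285]
 [ 1.     0.    -0.   ]
 [-0.     0.285 -0.959]]
t 0.85 tcp [0.15   0.5551 0.2313] ydir 74.88 q6 -0.15
shift [-0.2975 -0.1425  0.0013] turn [ 1.000e-04  0.000e+00 -1.679e-01]
```

Call:
{"op": "move_arm", "data": {
  "steps": [
    [-0.336,-0.1425,0,0,0,-0.168,-1],
    [-0.336,-0.1425,0,0,0,-0.168,-1],
    [-0.336,-0.1425,0,0,0,-0.168,-1],
    [-0.336,-0.1425,0,0,0,-0.168,-1],
    [-0.336,-0.1425,0,0,0,-0.168,-1],
    [-0.336,-0.1425,0,0,0,-0.168,-1],
    [-0.336,-0.1425,0,0,0,-0.168,-1],
    [-0.336,-0.1425,0,0,0,-0.168,-1],
    [-0.336,-0.1425,0,0,0,-0.168,-1],
    [-0.336,-0.1425,0,0,0,-0.168,-1]
  ]
}}

```text
clock: 1.85
tcp_pos: [0.437, 0.3299, 0.2312]
tcp_rot: [3.141, -0.001, 3.141]
force: [-0.4, 0.1, 0.7]
grip_width: 1.003
grip_force: 0.0
```

```bash
python3 - <<'E'
from h import *
p=manip.grab_frame('wrist'); save(p,'w1.png')
for t in ['cell_new','cradle']:
    for d in manip.masks_of(p,t)[:2]:
        m=d['region'].astype(np.uint8); c,_=cv2.findContours(m,0,2); r=cv2.minAreaRect(max(c,key=cv2.contourArea)); print(t,d['score'],r,m.sum())
    print([(np.round(d['position'],3).tolist(),round(d['score'],2)) for d in manip.look_for(p,t)][:3])
delta([.44,.34,.2],90)
E
```

```text
cell_new 0.8 ((300.0154724121094, 199.23231506347656), (75.76513671875, 31.530006408691406), 86.18592071533203) 2308
[([0.443, 0.345, 0.098], 0.71)]
cradle 0.57 ((299.8603210449219, 167.22317504882812), (168.7278594970703, 87.84766387939453), 84.47245788574219) 9798
cradle 0.24 ((110.0, 164.5), (40.16092300415039, 53.44248962402344), 71.56504821777344) 1807
[([0.397, 0.345, 0.081], 0.85)]
t 2.1 tcp [0.4361 0.3309 0.2313] ydir 90.13 q6 -1.08
shift [-0.0039  0.0091  0.0313] turn [ 0.0001 -0.0001  0.0014]
```

View pics/w1.png

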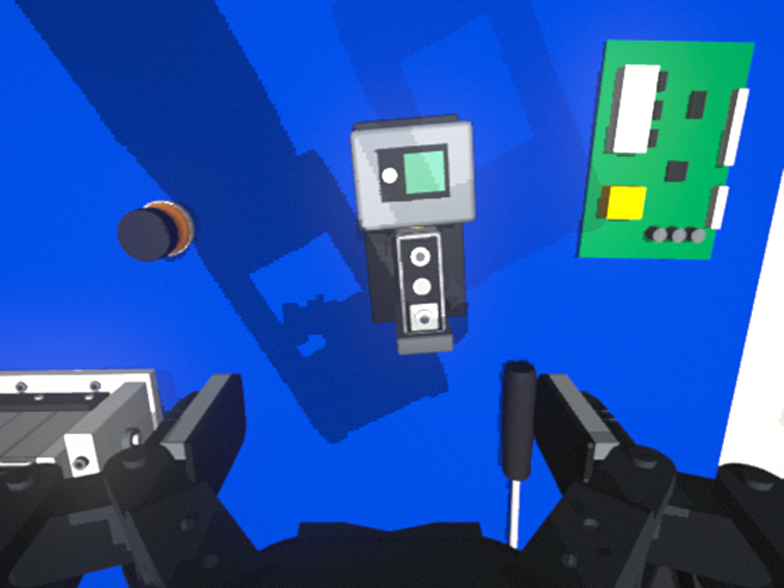

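The wrist view shows the cell top between housing and cheek, at display corners ≈(396,232),(441,230),(446,332),(402,335).

```bash
python3 - <<'E'
from h import *
p=manip.grab_frame('wrist')
C=np.array([at_z(p,u/1.4,v/1.4,.092) for u,v in [(396.5,232),(441,230),(446.5,332),(402,335)]]); print(C.round(4),C.mean(0))
a=C[2]+C[3]-C[0]-C[1]; yaw=np.degrees(np.arctan2(a[1],a[0])); print('len',np.linalg.norm(a)/2,np.linalg.norm(C[1]-C[0]),yaw)
delta([*C.mean(0)[:2],.05],90+yaw)
E
```

```text
[[0.4133 0.3357 0.092 ]
 [0.4121 0.3614 0.092 ]
 [0.4751 0.3668 0.092 ]
 [0.4772 0.3395 0.092 ]] [0.44441761 0.35084006 0.092     ]
len 0.06364270422888967 0.02574646285634409 4.150294060412663
t 2.15 tcp [0.4362 0.3308 0.2313] ydir 90.12 q6 -1.08
shift [-0.0082  0.02    0.1813] turn [ 0.0001 -0.     -0.0448]
```

Call:
{"op": "move_arm", "data": {
  "steps": [
    [-0.008,0.02,0.03,0,0,-0.045,-1],
    [-0.008,0.02,0.07,0,0,-0.045,-1],
    [-0.008,0.02,0.11,0,0,-0.045,-1],
    [-0.008,0.02,0.15,0,0,-0.045,-1],
    [-0.008,0.02,0.182,0,0,-0.045,-1],
    [-0.008,0.02,0.182,0,0,-0.045,-1],
    [-0.008,0.02,0.182,0,0,-0.045,1],
    [-0.008,0.02,0.182,0,0,-0.045,1],
    [-0.008,0.02,0.182,0,0,-0.045,1],
    [-0.008,0.02,0.182,0,0,-0.045,1]
  ],
  "squeeze": 40
}}

```text
clock: 3.15
tcp_pos: [0.4465, 0.3506, 0.0514]
tcp_rot: [3.14, 0.003, -3.071]
force: [1.7, -5.0, 2.5]
grip_width: 0.33
grip_force: 2.2
```

```bash
python3 - <<'E'
from h import *
s=manip.read_state(); print(s['force'],s['torque'],s['grip_width'],s['grip_force'])
delta([.58,.35,.1],94.15)
E
```

```text
[ 1.65693665 -5.03677411  2.48043489] [-0.81327152 -0.10499876  0.02884371] 0.33014947700259567 2.211805433034897
t 3.15 tcp [0.4465 0.3506 0.0514] ydir 94.07 q6 -1.13
shift [-0.1333 -0.01   -0.0482] turn [ 0.0009  0.0022 -0.0009]
```

Call:
{"op": "move_arm", "data": {
  "steps": [
    [0,0,0,0,0,0,1],
    [0,0,0,0,0,0,1],
    [0,0,0,0,0,0,1],
    [0,0,0,0,0,0,1],
    [0,0,-0.02,0,0,0,1],
    [0,0,-0.05,0,0,0,1],
    [0,0,-0.08,0,0,0,1],
    [0,0,-0.11,0,0,0,1],
    [0,0,-0.11,0,0,0,1],
    [-0.03,0,-0.11,0,0,0,1]
  ]
}}

```text
clock: 4.15
tcp_pos: [0.4718, 0.352, 0.1586]
tcp_rot: [-3.141, -0.004, -3.069]
force: [-0.2, 0.1, -3.4]
grip_width: 0.3
grip_force: 43.7
```

```bash
python3 - <<'E'
from h import *
s=manip.read_state(); print(s['force'],s['torque'],s['grip_width'],s['grip_force'])
delta([.585,.35,.0425],94.15)
E
```

```text
[-0.16825778  0.06554334 -3.43110651] [-0.00654398 -0.01052268 -0.03236134] 0.29980624879806855 43.65631341934204
t 4.15 tcp [0.4718 0.352  0.1586] ydir 94.18 q6 -1.15
shift [-0.1132 -0.0102  0.1157] turn [-0.0003 -0.0024  0.0004]
```

Call:
{"op": "move_arm", "data": {
  "steps": [
    [-0.05,0,0,0,0,0,1],
    [-0.1,0,0,0,0,0,1],
    [-0.105,0,0.03,0,0,0,1],
    [-0.105,0,0.07,0,0,0,1],
    [-0.105,0,0.1,0,0,0,1],
    [-0.105,0,0.108,0,0,0,1],
    [-0.105,0,0.112,0,0,0,1],
    [-0.105,0,0.115,0,0,0,1],
    [-0.105,0,0.117,0,0,0,1],
    [-0.105,0,0.117,0,0,0,1]
  ]
}}

```text
clock: 5.15
tcp_pos: [0.5809, 0.3601, 0.0441]
tcp_rot: [3.141, 0.003, -3.071]
force: [-0.7, 1.3, -1.9]
grip_width: 0.298
grip_force: 43.5
```

```bash
python3 - <<'E'
from h import *
s=manip.read_state(); print(s['force'],s['torque'],s['grip_width'],s['grip_force'])
delta([.585,.35,.0425],94.15)
E
```

```text
[-0.65304487  1.26864376 -1.89151371] [ 0.01035882 -0.02494053  0.03503044] 0.2982041844117226 43.45574140548706
t 5.15 tcp [0.5809 0.3601 0.0441] ydir 94.06 q6 -1.21
shift [-0.0034 -0.0104  0.0016] turn [ 0.0007  0.0018 -0.001 ]
```

Call:
{"op": "move_arm", "data": {
  "steps": [
    [0,0,0.001,0,0,0,1],
    [0,0,0.002,0,0,0,1],
    [0,0,0.003,0,0,0,1],
    [0,0,0.003,0,0,0,1],
    [0,0,0.003,0,0,0,1],
    [0,0,0.003,0,0,0,1],
    [0,0,0.003,0,0,0,1],
    [0,0,0.003,0,0,0,1],
    [0,0,0.003,0,0,0,1],
    [0,0,0.003,0,0,0,1]
  ]
}}

```text
clock: 6.15
tcp_pos: [0.5806, 0.3598, 0.0413]
tcp_rot: [3.141, 0.002, -3.071]
force: [-1.0, -0.8, 6.0]
grip_width: 0.302
grip_force: 44.6
```

Call:
{"op": "move_arm", "data": {
  "steps": [
    [0,0,0,0,0,0,-1],
    [0,0,0,0,0,0,-1],
    [0,0,0,0,0,0,-1],
    [0,0,0,0,0,0,-1],
    [0,0,-0.03,0,0,0,-1],
    [0,0,-0.08,0,0,0,-1],
    [0,0,-0.12,0,0,0,-1],
    [0,0,-0.16,0,0,0.09,-1],
    [0,0,-0.18,0,0,0.18,-1],
    [0,0,-0.18,0,0,0.27,-1]
  ]
}}

```text
clock: 7.15
tcp_pos: [0.5825, 0.3608, 0.2254]
tcp_rot: [3.134, 0.007, 2.783]
force: [0.4, -0.6, 0.3]
grip_width: 0.998
grip_force: 0.0
```

Call:
{"op": "move_arm", "data": {
  "steps": [
    [0,0,0,0,0,0.73,-1],
    [0,0,0,0,0,0.73,-1],
    [0,0,0,0,0,0.73,-1],
    [0,0,0,0,0,0.73,-1],
    [0,0,0,0,0,0.73,-1],
    [0,0,0,0,0,0.73,-1],
    [0,0,0,0,0,0.73,-1],
    [0,0,0,0,0,0.73,-1],
    [0,0,0,0,0,0.73,-1],
    [0,0,0,0,0,0.73,-1]
  ]
}}

```text
clock: 8.15
tcp_pos: [0.5797, 0.3595, 0.2191]
tcp_rot: [-3.141, 0.0, 1.644]
force: [-1.0, -0.4, -0.3]
grip_width: 1.003
grip_force: 0.0
```

```bash
python3 - <<'E'
from h import *
p=manip.grab_frame('wrist'); save(p,'w2.png')
for t in ['cell_new']:
    for d in manip.masks_of(p,t)[:3]:
        m=d['region'].astype(np.uint8); c,_=cv2.findContours(m,0,2); r=cv2.minAreaRect(max(c,key=cv2.contourArea)); print(t,d['score'],r,m.sum())
delta([.58,.36,.22],4)
E
```

```text
cell_new 0.63 ((276.5, 186.5), (45.0, 75.0), 90.0) 3279
t 8.25 tcp [0.5798 0.3595 0.2192] ydir 4.14 q6 0.36
shift [ 0.0005  0.0003 -0.0008] turn [-0.0001  0.      0.0015]
```

View pics/w2.png

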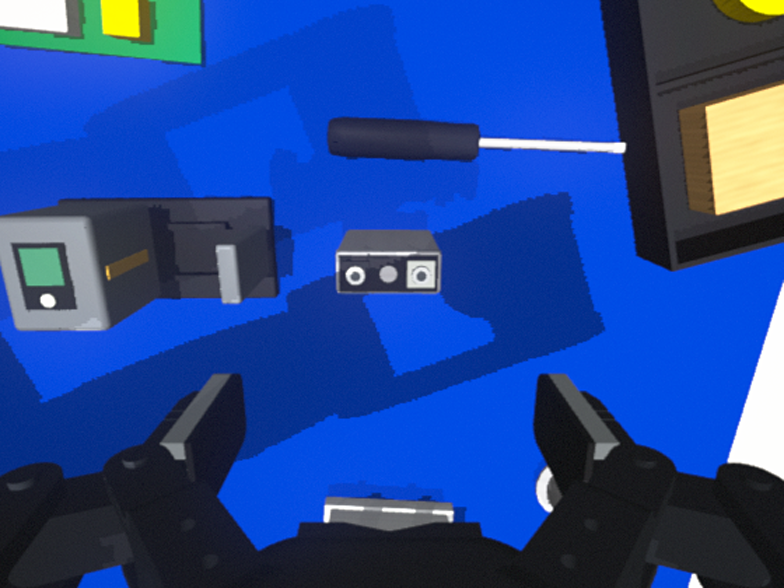

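The cell stands upright on the mat, top face at display (337–440, 253–293).

```bash
python3 - <<'E'
from h import *
p=manip.grab_frame('wrist')
C=np.array([at_z(p,u/1.4,v/1.4,.082) for u,v in [(337,254),(440,253),(440,292),(337,293)]]); print(C.round(4),C.mean(0)); a=C[1]-C[0]+C[2]-C[3]; print(np.linalg.norm(a)/2,np.linalg.norm(C[0]-C[3]),np.degrees(np.arctan2(a[1],a[0])))
delta([*C.mean(0)[:2],.038],4.1)
E
```

```text
[[0.5499 0.3693 0.082 ]
 [0.6096 0.3741 0.082 ]
 [0.612  0.3506 0.082 ]
 [0.5509 0.3456 0.082 ]] [0.58062205 0.35989253 0.082     ]
0.060600891147853796 0.02369964152512036 4.695693539692269
t 8.3 tcp [0.5798 0.3595 0.2192] ydir 4.12 q6 0.36
shift [0.0004 0.0009 0.1812] turn [-0.0001  0.      0.0002]
```

Call:
{"op": "move_arm", "data": {
  "steps": [
    [0,0.001,0.05,0,0,0,-1],
    [0,0.001,0.1,0,0,0,-1],
    [0,0.001,0.15,0,0,0,-1],
    [0,0.001,0.181,0,0,0,-1],
    [0,0.001,0.181,0,0,0,-1],
    [0,0.001,0.181,0,0,0,1],
    [0,0.001,0.181,0,0,0,1],
    [0,0.001,0.181,0,0,0,1],
    [0,0.001,0.181,0,0,0,1],
    [0,0.001,0.181,0,0,0,1]
  ],
  "squeeze": 50
}}

```text
clock: 9.3
tcp_pos: [0.583, 0.3606, 0.0416]
tcp_rot: [3.136, -0.002, 1.642]
force: [1.3, 0.3, 6.8]
grip_width: 0.721
grip_force: 56.9
```

```bash
python3 - <<'E'
from h import *
s=manip.read_state(); print(s['force'],s['torque'],s['grip_width'],s['grip_force'])
delta([.60,.15,.30],0)
E
```

```text
[1.32731667 0.28508799 6.774315  ] [ 0.04503616  0.12606603 -0.02920281] 0.7206660193271316 56.91202461719513
t 9.3 tcp [0.583  0.3606 0.0416] ydir 4.05 q6 0.36
shift [-0.2107  0.0034 -0.2589] turn [ 0.0034 -0.0014  0.0451]
```

Call:
{"op": "move_arm", "data": {
  "steps": [
    [0,0,0,0,0,0,1],
    [0,0,-0.03,0,0,0,1],
    [0,0,-0.08,0,0,0,1],
    [0,0,-0.13,0,0,0,1],
    [0,0,-0.17,0,0,0.02,1],
    [-0.04,-0.024,-0.19,0,0,0.045,1],
    [-0.08,-0.048,-0.2,0,0,0.045,1],
    [-0.12,-0.072,-0.21,0,0,0.045,1],
    [-0.16,-0.096,-0.21,0,0,0.045,1],
    [-0.2,-0.12,-0.21,0,0,0.045,1]
  ]
}}

```text
clock: 10.3
tcp_pos: [0.474, 0.1501, 0.2486]
tcp_rot: [3.141, 0.0, 1.572]
force: [0.6, -0.2, -1.6]
grip_width: 0.722
grip_force: 56.5
```

Call:
{"op": "move_arm", "data": {
  "steps": [
    [-0.035,-0.021,0,0,0,0,1],
    [-0.07,-0.042,0,0,0,0,1],
    [-0.07,-0.042,0,0,0,0,1],
    [-0.07,-0.042,0,0,0,0,1],
    [-0.07,-0.042,0,0,0,0,1],
    [-0.07,-0.042,0,0,0,0,1],
    [-0.07,-0.042,0,0,0,0,1],
    [-0.07,-0.042,0,0,0,0,1],
    [-0.07,-0.042,0,0,0,0,1],
    [-0.07,-0.042,0,0,0,0,1]
  ]
}}

```text
clock: 11.3
tcp_pos: [0.4333, 0.0818, 0.2482]
tcp_rot: [-3.141, 0.0, 1.571]
force: [0.1, -0.6, -2.6]
grip_width: 0.716
grip_force: 56.3
```

```bash
python3 - <<'E'
from h import *
p=manip.grab_frame('wrist'); save(p,'w3.png')
delta([.60,.0,.25],0)
for t in ['fixture','plate','cell_c','cell_new']:
    print(t,[(np.round(d['position'],3).tolist(),round(d['score'],2)) for d in manip.look_for(p,t)][:6])
E
```

```text
t 11.35 tcp [0.4333 0.0817 0.2482] ydir 0.02 q6 -0.01
shift [-0.0818  0.1667 -0.0018] turn [-0.0001  0.      0.0003]
fixture [([0.58, 0.085, 0.06], 0.93)]
plate [([0.589, 0.103, 0.087], 0.7), ([0.724, 0.156, -0.0], 0.17)]
cell_c [([0.581, 0.08, 0.096], 0.84), ([0.582, 0.028, 0.097], 0.65), ([0.586, 0.051, 0.091], 0.57)]
cell_new [([0.437, 0.094, 0.294], 0.85)]
```

View pics/w3.png

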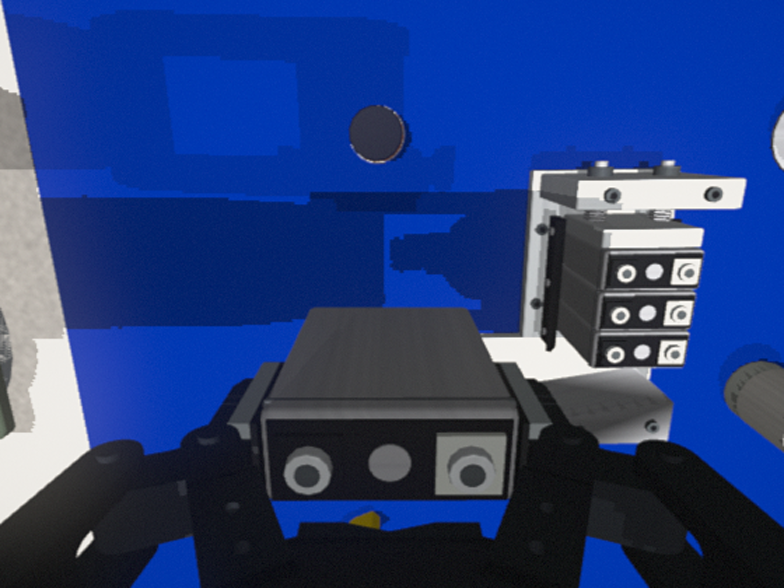

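The three row cells' tops show at display (608–703,250–288), (602–694,294–328), (596–688,336–367); the held cell's top is at (263–517, 408–499).

```bash
python3 - <<'E'
from h import *
p=manip.grab_frame('wrist'); im=p['color']
cv2.imwrite('pics/c3.png',cv2.resize(cv2.cvtColor(im[150:320,370:510],cv2.COLOR_RGB2BGR),None,fx=4,fy=4,interpolation=cv2.INTER_CUBIC)[:600])
f=lambda L,z:np.array([at_z(p,u/1.4,v/1.4,z) for u,v in L])
for n,L,z in [('a',[(609,251),(703,251),(701,287),(606,288)],.094),('b',[(603,294),(694,294),(693,327),(602,329)],.094),('c',[(597,336),(688,336),(685,367),(596,367)],.094),('held',[(263,410),(515,408),(517,497),(267,500)],.2482+.0404)]:
    C=f(L,z); print(n,C.mean(0).round(4),(C-C.mean(0)).round(4)[:,:2].tolist())
print('base left',f([(535,170),(523,335)],.014).round(4))
E
```

```text
a [0.6   0.08  0.094] [[-0.03, 0.0117], [0.028, 0.0117], [0.0309, -0.0114], [-0.0289, -0.012]]
b [0.5999 0.0525 0.094 ] [[-0.0302, 0.0115], [0.0274, 0.0115], [0.0307, -0.0108], [-0.0279, -0.0121]]
c [0.5999 0.0245 0.094 ] [[-0.0305, 0.011], [0.0286, 0.011], [0.0304, -0.011], [-0.0285, -0.011]]
held [0.4347 0.0823 0.2886] [[-0.03, 0.0123], [0.0292, 0.0128], [0.0315, -0.0121], [-0.0308, -0.0129]]
base left [[0.5435 0.1365 0.014 ]
 [0.5447 0.0045 0.014 ]]
```

View pics/c3.png

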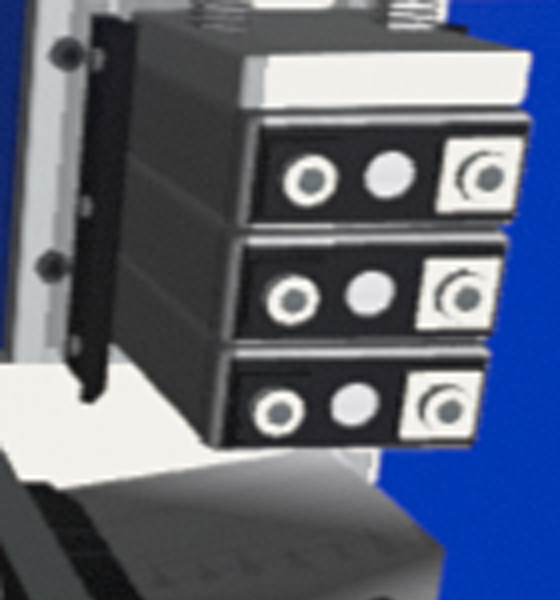

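```bash
python3 - <<'E'
from h import *
p=manip.grab_frame('wrist')
g=lambda cu,cv_,z:at_z(p,370+cu/4,150+cv_/4,z).round(4)
print('plate -y top edge L,R',g(243,108,.088),g(527,100,.088),'+y edge',g(265,57,.088),g(530,52,.088))
print('a +y edge',g(255,114,.094),'c -y edge',g(215,447,.094),g(475,447,.094))
for z in(.074,.014): print('rail pts z',z,g(45,490,z),g(340,452,z),g(443,552,z))
print('strip left top/bottom',g(100,18,.044),g(85,400,.044))
for n,cs in [('a',((310,180),(489,178))),('b',((292,300),(465,297))),('c',((277,413),(449,411)))]:
    print('stud',n,[g(u,v,.100) for u,v in cs])
E
```

```text
plate -y top edge L,R [0.5688 0.0925 0.088 ] [0.6309 0.0942 0.088 ] +y edge [0.5722 0.1037 0.088 ] [0.6296 0.1048 0.088 ]
a +y edge [0.5689 0.0924 0.094 ] c -y edge [0.5695 0.0139 0.094 ] [0.6297 0.0139 0.094 ]
rail pts z 0.074 [ 0.5376 -0.0072  0.074 ] [0.6097 0.0031 0.074 ] [ 0.6397 -0.0245  0.074 ]
rail pts z 0.014 [ 0.5571 -0.0377  0.014 ] [ 0.6428 -0.0254  0.014 ] [ 0.6785 -0.0583  0.014 ]
strip left top/bottom [0.5502 0.1061 0.044 ] [0.5558 0.0041 0.044 ]
stud a [array([0.5798, 0.0792, 0.1   ]), array([0.618 , 0.0797, 0.1   ])]
stud b [array([0.5795, 0.052 , 0.1   ]), array([0.6174, 0.0527, 0.1   ])]
stud c [array([0.5797, 0.0251, 0.1   ]), array([0.6184, 0.0256, 0.1   ])]
```

Call:
{"op": "move_arm", "data": {
  "steps": [
    [-0.022,0.042,0,0,0,0,1],
    [-0.044,0.084,0,0,0,0,1],
    [-0.066,0.126,0,0,0,0,1],
    [-0.0863,0.1657,0,0,0,0,1],
    [-0.0863,0.1657,0.02,0,0,0,1],
    [-0.0863,0.1657,0.05,0,0,0,1],
    [-0.0863,0.1657,0.083,0,0,0,1],
    [-0.0863,0.1657,0.083,0,0,0,1],
    [-0.0863,0.1657,0.083,0,0,0,1],
    [-0.0863,0.1657,0.083,0,0,0,1]
  ]
}}

```text
clock: 12.65
tcp_pos: [0.6006, -0.0049, 0.1677]
tcp_rot: [3.137, 0.001, 1.571]
force: [0.7, -0.0, -1.4]
grip_width: 0.719
grip_force: 56.5
```

```bash
python3 - <<'E'
from h import *
p=manip.grab_frame('wrist'); save(p,'w4.png')
delta([.599,-.0045,.058],0)
E
```

```text
t 12.7 tcp [ 0.6008 -0.0049  0.1681] ydir 0.02 q6 -0.15
shift [ 0.0005 -0.0023  0.1101] turn [0.0031 0.0005 0.0002]
```

View pics/w4.png

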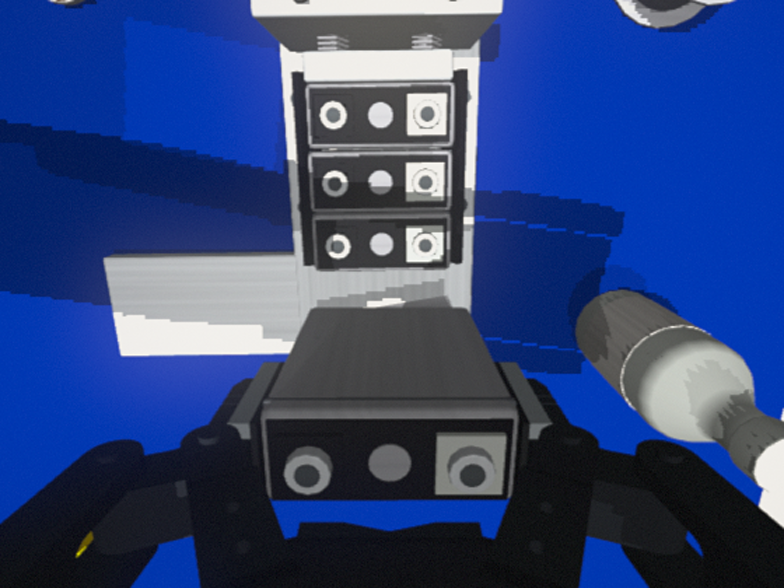

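Held cell (263–517, 408–499) hangs centred in front of the row, cell c's studs at (339,246) and (425,245), its near edge at row 270; bottle clear on the right.

```bash
python3 - <<'E'
from h import *
p=manip.grab_frame('wrist'); s=manip.read_state(); zt=s['tcp_pos'][2]
f=lambda u,v,z:at_z(p,u/1.4,v/1.4,z).round(4)
for n,v,us in [('a',114.5,(333,427)),('b',183,(335,425)),('c',245.5,(339,425))]: print(n,[f(u,v,.1) for u in us])
print('c edge',f(316,270,.094),f(448,269,.094),'plate',f(303,80,.088),f(453,80,.088))
print('held bottom +y edge',f(307,308,zt-.0396),f(477,308,zt-.0396),'held studs',f(307,473,zt+.0464),f(471,473,zt+.0464))
print('strips inner',f(312,262,.044),f(452,262,.044)); delta([.6,-.0045,.058],0)
E
```

```text
a [array([0.5796, 0.0796, 0.1   ]), array([0.6177, 0.0796, 0.1   ])]
b [array([0.5796, 0.0525, 0.1   ]), array([0.6174, 0.0525, 0.1   ])]
c [array([0.5805, 0.0258, 0.1   ]), array([0.618 , 0.0257, 0.1   ])]
c edge [0.5691 0.0133 0.094 ] [0.6292 0.0137 0.094 ] plate [0.5662 0.0939 0.088 ] [0.6292 0.094  0.088 ]
held bottom +y edge [0.57   0.0066 0.1285] [0.6366 0.0065 0.1285] held studs [ 0.5827 -0.0046  0.2145] [ 0.6206 -0.0048  0.2145]
strips inner [0.5597 0.0053 0.044 ] [0.6377 0.0052 0.044 ]
t 12.75 tcp [ 0.6007 -0.0049  0.1681] ydir 0.01 q6 -0.15
shift [ 0.0005 -0.0013  0.1101] turn [0.0031 0.0005 0.0001]
```

Call:
{"op": "move_arm", "data": {
  "steps": [
    [0.001,-0.002,0,0,0,0,1],
    [0.001,-0.002,0.02,0,0,0,1],
    [0.001,-0.002,0.04,0,0,0,1],
    [0.001,-0.002,0.06,0,0,0,1],
    [0.001,-0.002,0.075,0,0,0,1],
    [0.001,-0.002,0.09,0,0,0,1],
    [0.001,-0.002,0.1,0,0,0,1],
    [0.001,-0.002,0.11,0,0,0,1],
    [0.001,-0.002,0.112,0,0,0,1],
    [0.001,-0.002,0.112,0,0,0,1]
  ]
}}

```text
clock: 13.75
tcp_pos: [0.5975, -0.0038, 0.0536]
tcp_rot: [3.141, 0.0, 1.571]
force: [0.3, -0.1, -2.7]
grip_width: 0.721
grip_force: 57.1
```

```bash
python3 - <<'E'
from h import *
s=manip.read_state(); print(s['force'],s['torque'],s['grip_width'],s['grip_force'])
p=manip.grab_frame('wrist'); save(p,'w5.png')
delta([.599,-.0035,.054],0)
E
```

```text
[ 0.25884466 -0.10507824 -2.66855586] [0.00312309 0.01721146 0.0275629 ] 0.7209336191457315 57.06619083881378
t 13.8 tcp [ 0.5974 -0.0038  0.0537] ydir 0.0 q6 -0.15
shift [ 0.0003  0.0016 -0.0003] turn [0.0006 0.0001 0.    ]
```

Call:
{"op": "move_arm", "data": {
  "steps": [
    [0,0.001,0.001,0,0,0,1],
    [0,0.001,0.002,0,0,0,1],
    [0,0.001,0.003,0,0,0,1],
    [0,0.001,0.003,0,0,0,1],
    [0,0.001,0.003,0,0,0,1],
    [0,0.001,0.003,0,0,0,1],
    [0,0.001,0.003,0,0,0,1],
    [0,0.001,0.003,0,0,0,1],
    [0,0.001,0.003,0,0,0,1],
    [0,0.001,0.003,0,0,0,1]
  ]
}}

```text
clock: 14.8
tcp_pos: [0.5991, -0.0039, 0.0534]
tcp_rot: [3.14, 0.0, 1.571]
force: [-4.1, 0.7, 11.7]
grip_width: 0.718
grip_force: 58.4
```

View pics/w5.png

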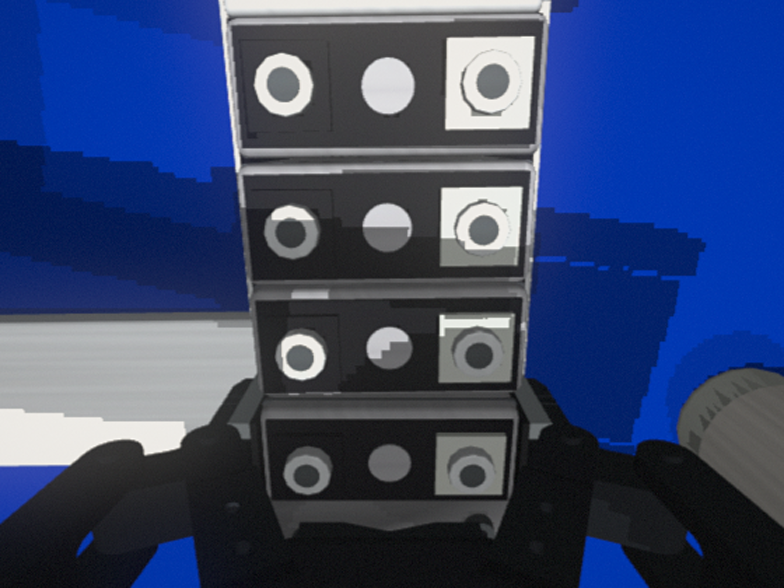

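The cell stands next to cell c (studs rows 352 vs 470) with a small gap; force shows it is on the floor. Release and retreat.

Call:
{"op": "move_arm", "data": {
  "steps": [
    [0.001,0,-0.002,0,0,0,1],
    [0.001,0,-0.002,0,0,0,1],
    [0.001,0,-0.002,0,0,0,-1],
    [0.001,0,-0.002,0,0,0,-1],
    [0.001,0,-0.002,0,0,0,-1],
    [0.001,0,-0.002,0,0,0,-1],
    [0.001,0,-0.03,0,0,0,-1],
    [0.001,0,-0.07,0,0,0,-1],
    [0.001,0,-0.11,0,0,0,-1],
    [0.001,0,-0.15,0,0,0,-1]
  ]
}}

```text
clock: 15.8
tcp_pos: [0.5976, -0.0027, 0.2014]
tcp_rot: [-3.141, -0.0, 1.571]
force: [0.2, 0.1, 0.2]
grip_width: 1.0
grip_force: 0.0
```

```bash
python3 - <<'E'
from h import *
p=manip.grab_frame('wrist'); 
for t in ['cell_c']: print([(np.round(d['position'],3).tolist(),round(d['score'],2)) for d in manip.look_for(p,t)])
p=manip.grab_frame('top')
for d in manip.masks_of(p,'wedge')[:3]:
    m=d['region'].astype(np.uint8); ys,xs=np.where(m); print(d['score'],xs.mean(),ys.mean(),p['color'][m>0].mean(0)); c,_=cv2.findContours(m,0,2); q=max(c,key=cv2.contourArea)[:,0]; r=cv2.boxPoints(cv2.minAreaRect(q)); print(np.array([at_z(p,u,v,.03)[:2] for u,v in r]).round(3).tolist())
delta([.50,-.3,.22],-70)
E
```

```text
[([0.596, 0.055, 0.09], 0.96), ([0.596, 0.079, 0.096], 0.89), ([0.598, 0.028, 0.096], 0.75)]
0.73 355.6896551724138 227.30769230769232 [170.22546419 171.85145889 182.77188329]
[[0.573, -0.255], [0.597, -0.304], [0.482, -0.357], [0.458, -0.309]]
0.52 335.96198830409355 268.14619883040933 [189.20467836 187.83333333  21.55847953]
[[0.408, -0.167], [0.441, -0.2], [0.351, -0.29], [0.319, -0.256]]
t 16.0 tcp [ 0.5989 -0.0029  0.2018] ydir 0.01 q6 -0.15
shift [-0.2971 -0.0988 -0.0183] turn [ 0.002  -0.001   0.7778]
```

Call:
{"op": "move_arm", "data": {
  "steps": [
    [-0.324,-0.119,-0.018,0,0,0.756,-1],
    [-0.324,-0.119,-0.018,0,0,0.756,-1],
    [-0.324,-0.119,-0.018,0,0,0.756,-1],
    [-0.324,-0.119,-0.018,0,0,0.756,-1],
    [-0.324,-0.119,-0.018,0,0,0.756,-1],
    [-0.324,-0.119,-0.018,0,0,0.756,-1],
    [-0.324,-0.119,-0.018,0,0,0.756,-1],
    [-0.324,-0.119,-0.018,0,0,0.756,-1],
    [-0.324,-0.119,-0.018,0,0,0.756,-1],
    [-0.324,-0.119,-0.018,0,0,0.756,-1]
  ]
}}

```text
clock: 17.0
tcp_pos: [0.4782, -0.3257, 0.2162]
tcp_rot: [-3.138, 0.001, 0.386]
force: [0.5, -0.0, 0.8]
grip_width: 1.002
grip_force: 0.0
```

```bash
python3 - <<'E'
from h import *
p=manip.grab_frame('wrist'); save(p,'w6.png')
delta([.48,-.327,.22],-68)
E
```

```text
t 17.05 tcp [ 0.4786 -0.3254  0.2167] ydir -67.84 q6 0.44
shift [ 0.0007  0.002  -0.0033] turn [-0.0018  0.0007  0.0018]
```

View pics/w6.png

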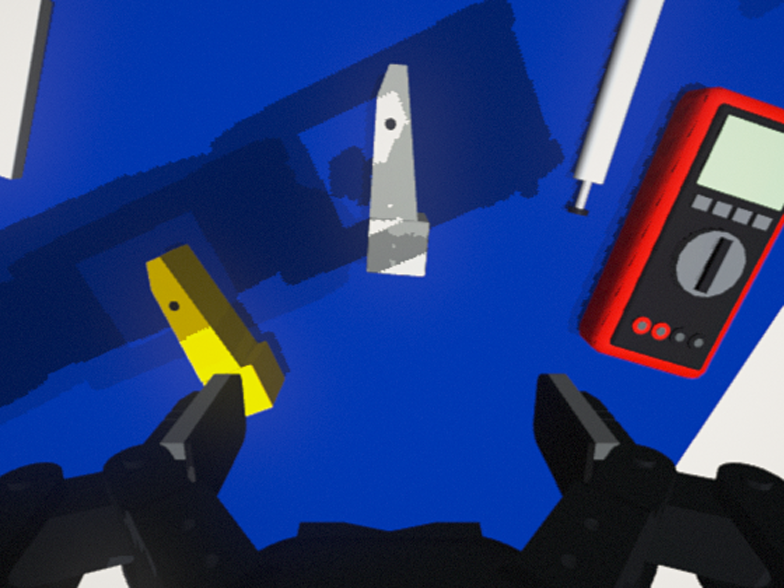

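White wedge: tip at display (398,65), flat side left from (378,100) to (367,271), heel back edge (367,271)–(425,276); yellow decoy left.

```bash
python3 - <<'E'
from h import *
p=manip.grab_frame('wrist'); z=.047
f=lambda u,v:at_z(p,u/1.4,v/1.4,z)
A,B,Cc,T1,T2,S=f(367,271),f(378,100),f(425,276),f(391,65),f(407,66),f(417,219)
a=B-A; yaw=np.degrees(np.arctan2(a[1],a[0])); print('flat yaw',yaw,'len',np.linalg.norm(a),'heel w',np.linalg.norm(Cc-A),'yaw back',np.degrees(np.arctan2(*(A-Cc)[[1,0]]))-90)
ex=np.r_[np.cos(np.radians(yaw)),np.sin(np.radians(yaw))]; ey=np.r_[-ex[1],ex[0]]
print('tip len',((T1+T2)/2-A)[:2]@ex, 'tip y',(T1-A)[:2]@ey,(T2-A)[:2]@ey,'S',(S-A)[:2]@ex,(S-A)[:2]@ey)
O=A[:2]+63*.001*ex-.015*ey; H=A[:2]+.018*ex-.0192*ey; print('origin',O,'heel',H)
delta([*H,.023],yaw-90)
E
```

```text
flat yaw 17.857887686024768 len 0.10518428346995111 heel w 0.038241204464663656 yaw back 17.11366165202891
tip len 0.12490699948402287 tip y -0.006259411975358864 -0.015621434403788652 S 0.036422468224022196 -0.02958288695207458
origin [ 0.53216371 -0.30867078] heel [ 0.49061976 -0.326468  ]
t 17.1 tcp [ 0.4789 -0.3253  0.2171] ydir -67.84 q6 0.44
shift [0.0106 0.0059 0.1941] turn [-0.0013  0.0006  0.0478]
```

Call:
{"op": "move_arm", "data": {
  "steps": [
    [0.0075,0.006,0.03,0,0,0.047,-1],
    [0.0075,0.006,0.08,0,0,0.047,-1],
    [0.0075,0.006,0.12,0,0,0.047,-1],
    [0.0075,0.006,0.16,0,0,0.047,-1],
    [0.0075,0.006,0.193,0,0,0.047,-1],
    [0.0075,0.006,0.193,0,0,0.047,-1],
    [0.0075,0.006,0.193,0,0,0.047,1],
    [0.0075,0.006,0.193,0,0,0.047,1],
    [0.0075,0.006,0.193,0,0,0.047,1],
    [0.0075,0.006,0.193,0,0,0.047,1]
  ],
  "squeeze": 70
}}

```text
clock: 18.1
tcp_pos: [0.4901, -0.331, 0.0283]
tcp_rot: [3.137, -0.003, 0.31]
force: [0.3, -0.5, 9.0]
grip_width: 0.435
grip_force: 71.2
```

Call:
{"op": "move_arm", "data": {
  "steps": [
    [0,0,0,0,0,0,1],
    [0,0,0,0,0,0,1],
    [0,0,0,0,0,0,1],
    [0,0,-0.01,0,0,0,1],
    [0,0,-0.04,0,0,0,1],
    [0,0,-0.07,0,0,0,1],
    [0,0,-0.1,0,0,0,1],
    [0,0,-0.1,0,0,0,1],
    [0,0,-0.1,0,0,0,1],
    [0,0,-0.1,0,0,0,1]
  ]
}}

```text
clock: 19.1
tcp_pos: [0.487, -0.3285, 0.1237]
tcp_rot: [-3.139, 0.002, 0.31]
force: [-0.3, 0.1, -1.2]
grip_width: 0.431
grip_force: 69.9
```

```bash
python3 - <<'E'
from h import *
s=manip.read_state(); print(s['force'],s['torque'],s['grip_width'],s['grip_force'])
p=manip.grab_frame('wrist'); save(p,'w7.png')
# fixture (0.5995,0.033); wedge origin start X=-120 ; grip at wedge (-48,-4.2)
delta([.5995-.150-.048,.033-.0695-.0042,.124],-90)
E
```

```text
[-0.29786244  0.0990061  -1.15200054] [-0.01230892  0.09001899 -0.00642655] 0.4311029361772308 69.89691495895386
t 19.15 tcp [ 0.4869 -0.3284  0.1233] ydir -72.27 q6 0.52
shift [ 0.0063 -0.3     0.0003] turn [-0.002   0.0017  0.1971]
```

View pics/w7.png

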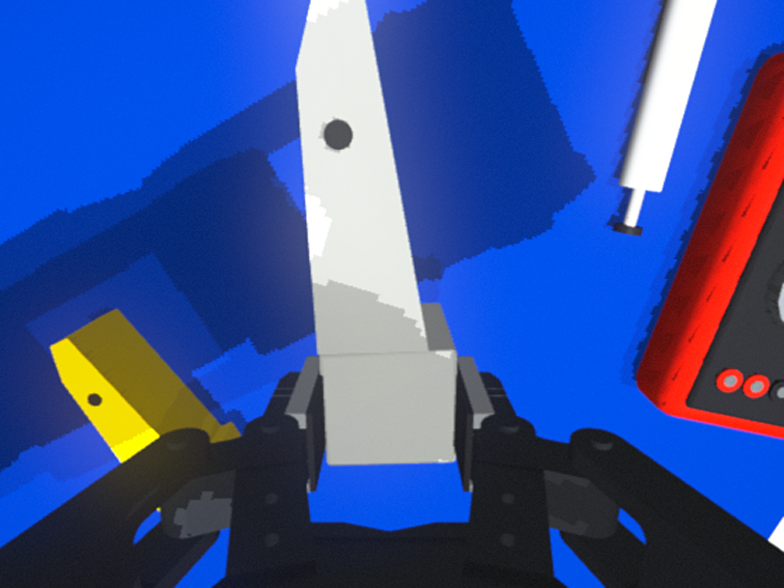

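Wedge is held by the heel: back edge (327,464)–(455,461), shoulder line row ≈352.

```bash
python3 - <<'E'
from h import *
p=manip.grab_frame('wrist'); s=manip.read_state(); M=Rm(s['tcp_rot']); t=s['tcp_pos']
f=lambda u,v,z=t[2]+.0187:(M.T@(at_z(p,u/1.4,v/1.4,z)-t)*1000).round(1)[:2]
for n,u,v in [('back flat',327,464),('back other',455,461),('heel-front flat',319,354),('heel-front other',457,350),('bevel start',297,67),('hole',338,134)]: print(n,f(u,v))
E
```

```text
back flat [-16.9 -18.5]
back other [-15.7  19.2]
heel-front flat [ 18.3 -19.4]
heel-front other [19.6 18.4]
bevel start [ 90.8 -21.6]
hole [ 75.9 -12.5]
```

Call:
{"op": "move_arm", "data": {
  "steps": [
    [0.006,-0.048,0,0,0,0.05,1],
    [0.012,-0.096,0,0,0,0.1,1],
    [0.018,-0.144,0,0,0,0.15,1],
    [0.024,-0.192,0,0,0,0.208,1],
    [0.03,-0.24,0,0,0,0.208,1],
    [0.0356,-0.288,0,0,0,0.208,1],
    [0.0356,-0.288,0.02,0,0,0.208,1],
    [0.0356,-0.288,0.05,0,0,0.208,1],
    [0.0356,-0.288,0.07,0,0,0.208,1],
    [0.0356,-0.288,0.07,0,0,0.208,1]
  ]
}}

```text
clock: 20.2
tcp_pos: [0.4303, -0.0429, 0.0516]
tcp_rot: [-3.139, 0.009, -0.017]
force: [-0.2, -0.1, -1.3]
grip_width: 0.435
grip_force: 70.4
```

```bash
python3 - <<'E'
from h import *
p=manip.grab_frame('wrist'); save(p,'w8.png')
delta([.433,-.0431,.0403],-91)
E
```

```text
t 20.25 tcp [ 0.432  -0.0435  0.0533] ydir -90.98 q6 1.29
shift [ 0.001  -0.0004  0.013 ] turn [-0.0011  0.0037  0.0003]
```

View pics/w8.png

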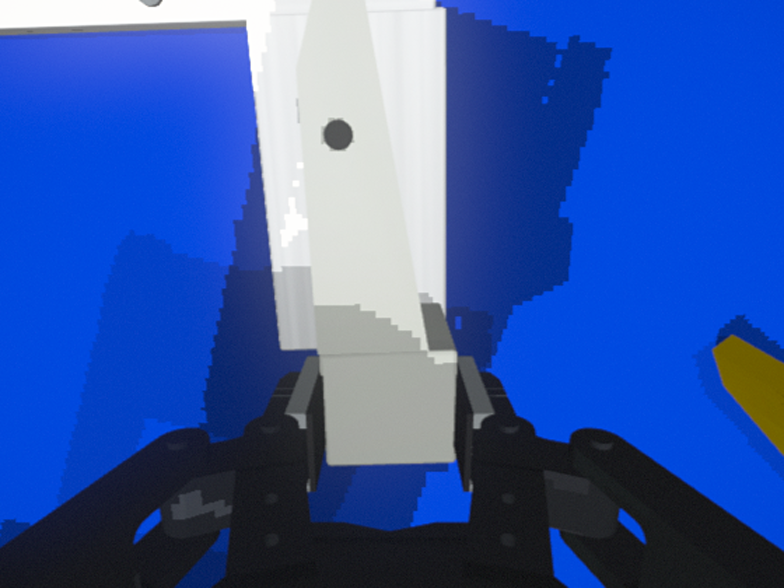

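```bash
python3 - <<'E'
from h import *
p=manip.grab_frame('wrist'); f=lambda u,v,z=.014:at_z(p,u/1.4,v/1.4,z).round(4)
print('ledge -y edge',f(445,20),f(445,290),'+y edge',f(249,40),f(280,340),'front',f(282,350),'base edge x',f(100,30),f(200,26))
print('rail front/ledge?',f(270,12,.014),f(440,8,.014),f(270,12,.074),f(440,8,.074))
delta([.433,-.0431,.0403],-91)
E
```

```text
ledge -y edge [ 0.5446 -0.0634  0.014 ] [ 0.4511 -0.0649  0.014 ] +y edge [0.5397 0.0022 0.014 ] [0.4313 0.0006 0.014 ] front [4.27e-01 1.00e-04 1.40e-02] base edge x [0.5436 0.0516 0.014 ] [0.5442 0.0181 0.014 ]
rail front/ledge? [ 0.5479 -0.0056  0.014 ] [ 0.5481 -0.0617  0.014 ] [ 0.5341 -0.0184  0.074 ] [ 0.5343 -0.0561  0.074 ]
t 20.3 tcp [ 0.4336 -0.0441  0.0546] ydir -90.99 q6 1.29
shift [-0.0006 -0.001   0.0143] turn [-0.0004  0.0015  0.0001]
```

Call:
{"op": "move_arm", "data": {
  "steps": [
    [0,0,0.004,0,0,-0.004,1],
    [0,0,0.008,0,0,-0.004,1],
    [0,0,0.011,0,0,-0.004,1],
    [0,0,0.013,0,0,-0.004,1],
    [0,0,0.014,0,0,-0.004,1],
    [0,0,0.015,0,0,-0.004,1],
    [0,0,0.015,0,0,-0.004,1],
    [0,0,0.015,0,0,-0.004,1],
    [0,0,0.015,0,0,-0.004,1],
    [0,0,0.015,0,0,-0.004,1]
  ]
}}

```text
clock: 21.3
tcp_pos: [0.4346, -0.0444, 0.0404]
tcp_rot: [3.141, -0.0, -0.011]
force: [0.3, -0.9, -0.7]
grip_width: 0.431
grip_force: 70.5
```

```bash
python3 - <<'E'
from h import *
s=manip.read_state(); print(s['force'],s['torque'],s['grip_force'])
delta([.4502,-.0413,.0403],-90.6)
E
```

```text
[ 0.32959031 -0.85532519 -0.66436204] [-0.05026943  0.07388765 -0.01660705] 70.48347115516663
t 21.3 tcp [ 0.4346 -0.0444  0.0404] ydir -90.63 q6 1.28
shift [ 0.0156 -0.0033  0.0001] turn [ 0.0001 -0.0003 -0.0003]
```

Call:
{"op": "move_arm", "data": {
  "steps": [
    [0.004,-0.0008,0,0,0,0,1],
    [0.008,-0.0015,0,0,0,0,1],
    [0.012,-0.0023,0,0,0,0,1],
    [0.016,-0.003,0,0,0,0,1],
    [0.02,-0.0038,0,0,0,0,1],
    [0.024,-0.0046,0,0,0,0,1],
    [0.028,-0.0053,0,0,0,0,1],
    [0.032,-0.0061,0,0,0,0,1],
    [0.036,-0.0068,0,0,0,0,1],
    [0.04,-0.0076,0,0,0,0,1]
  ]
}}

```text
clock: 22.3
tcp_pos: [0.4748, -0.0372, 0.0403]
tcp_rot: [3.142, 0.0, -0.011]
force: [-1.0, -0.4, 2.1]
grip_width: 0.433
grip_force: 70.7
```

```bash
python3 - <<'E'
from h import *
s=manip.read_state(); print(s['force'],s['torque'],s['grip_force'])
p=manip.grab_frame('wrist'); save(p,'w9.png')
delta([.540,-.0264,.0403],-90.6)
E
```

```text
[-0.97854134 -0.43918432  2.0830406 ] [-0.10418804  0.0865413   0.01271415] 70.65035104751587
t 22.35 tcp [ 0.4757 -0.0372  0.0404] ydir -90.63 q6 1.32
shift [ 0.0642 -0.0115  0.0002] turn [ 0.     -0.0009 -0.0003]
```

View pics/w9.png

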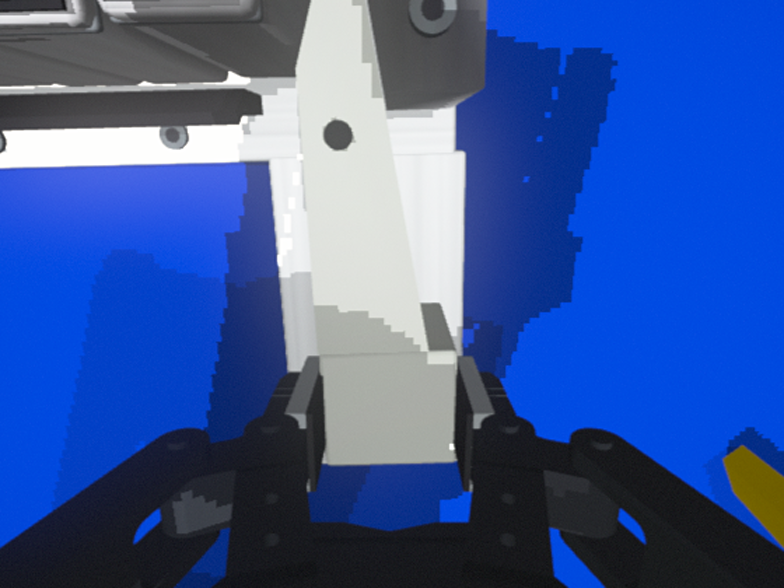

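The wedge tip runs into the gap between the rail (right, ~(430,50)) and the last cell (left, ~(180,40)) with low force.

Call:
{"op": "move_arm", "data": {
  "steps": [
    [0.004,-0.0007,0,0,0,0,1],
    [0.008,-0.0014,0,0,0,0,1],
    [0.012,-0.0021,0,0,0,0,1],
    [0.016,-0.0029,0,0,0,0,1],
    [0.02,-0.0036,0,0,0,0,1],
    [0.024,-0.0043,0,0,0,0,1],
    [0.028,-0.005,0,0,0,0,1],
    [0.032,-0.0057,0,0,0,0,1],
    [0.036,-0.0064,0,0,0,0,1],
    [0.04,-0.0072,0,0,0,0,1]
  ]
}}

```text
clock: 23.35
tcp_pos: [0.5118, -0.0303, 0.0402]
tcp_rot: [3.142, 0.007, -0.009]
force: [-12.0, -2.9, 11.6]
grip_width: 0.431
grip_force: 70.6
```

```bash
python3 - <<'E'
from h import *
s=manip.read_state(); print(s['force'],s['torque'],s['grip_force'])
delta([.540,-.0264,.0403],-90.6)
E
```

```text
[-11.99399636  -2.92997249  11.57577803] [-0.46349696  1.5534661   0.14624633] 70.58293461799622
t 23.35 tcp [ 0.5118 -0.0303  0.0402] ydir -90.53 q6 1.35
shift [ 0.0282 -0.0042 -0.0003] turn [0.     0.0048 0.0008]
```

Call:
{"op": "move_arm", "data": {
  "steps": [
    [0.003,-0.0005,-0.001,0,0,0,1],
    [0.006,-0.001,-0.001,0,0,0,1],
    [0.009,-0.0015,-0.001,0,0,0,1],
    [0.012,-0.002,-0.001,0,0,0,1],
    [0.015,-0.0025,-0.001,0,0,0,1],
    [0.018,-0.003,-0.001,0,0,0,1],
    [0.02,-0.0034,-0.001,0,0,0,1],
    [0.022,-0.0038,-0.001,0,0,0,1],
    [0.024,-0.004,-0.001,0,0,0,1],
    [0.026,-0.0043,-0.001,0,0,0,1]
  ],
  "squeeze": 110
}}

```text
clock: 24.35
tcp_pos: [0.5356, -0.0265, 0.0404]
tcp_rot: [3.141, 0.012, -0.008]
force: [-15.5, -3.9, 13.2]
grip_width: 0.423
grip_force: 110.5
```

```bash
python3 - <<'E'
from h import *
s=manip.read_state(); print(s['force'],s['torque'],s['grip_force'])
delta([.540,-.0264,.0403],-90.6)
E
```

```text
[-15.52818012  -3.91376196  13.18563787] [-0.59439648  1.95047644  0.48126059] 110.47340154647827
t 24.35 tcp [ 0.5356 -0.0265  0.0404] ydir -90.45 q6 1.37
shift [ 0.0044 -0.0001  0.0001] turn [0.0004 0.0075 0.0017]
```

Call:
{"op": "move_arm", "data": {
  "steps": [
    [0.001,-0.0002,0,0,0,0,1],
    [0.002,-0.0003,0,0,0,0,1],
    [0.003,-0.0005,0,0,0,0,1],
    [0.004,-0.0007,0,0,0,0,1],
    [0.005,-0.0008,0,0,0,0,1],
    [0.006,-0.0009,0,0,0,0,1],
    [0.007,-0.001,0,0,0,0,1],
    [0.007,-0.001,0,0,0,0,1],
    [0.007,-0.001,0,0,0,0,1],
    [0.007,-0.001,0,0,0,0,1]
  ]
}}

```text
clock: 25.35
tcp_pos: [0.5402, -0.0257, 0.0404]
tcp_rot: [3.141, 0.017, -0.008]
force: [-21.4, -5.3, 18.0]
grip_width: 0.423
grip_force: 111.4
```

```bash
python3 - <<'E'
from h import *
s=manip.read_state(); print(s['force'],s['torque'],s['grip_force'])
p=manip.grab_frame('wrist'); save(p,'w10.png')
delta([.540,-.0264,.0403],-90.6)
E
```

```text
[-21.37350998  -5.3037279   18.0072995 ] [-0.78593691  2.81355644  0.43902103] 111.39646768569946
t 25.4 tcp [ 0.5402 -0.0257  0.0404] ydir -90.43 q6 1.38
shift [-0.0002  0.0007  0.0001] turn [0.0005 0.0109 0.0019]
```

Call:
{"op": "move_arm", "data": {
  "steps": [
    [0.001,0,-0.0005,0,0,0,1],
    [0.002,0,-0.001,0,0,0,1],
    [0.003,0,-0.001,0,0,0,1],
    [0.004,0,-0.001,0,0,0,1],
    [0.005,0,-0.001,0,0,0,1],
    [0.005,0,-0.001,0,0,0,1],
    [0.005,0,-0.001,0,0,0,1],
    [0.005,0,-0.001,0,0,0,1],
    [0.005,0,-0.001,0,0,0,1],
    [0.005,0,-0.001,0,0,0,1]
  ]
}}

```text
clock: 26.4
tcp_pos: [0.5403, -0.0255, 0.0404]
tcp_rot: [3.141, 0.028, -0.006]
force: [-31.4, -6.4, 23.6]
grip_width: 0.422
grip_force: 112.0
```

```bash
python3 - <<'E'
from h import *
s=manip.read_state(); print(s['force'],s['torque'],s['grip_force'])
p=manip.grab_frame('wrist'); a=p['color'][:300,150:450]
cv2.imwrite('pics/w11.png',cv2.resize(cv2.cvtColor(a,cv2.COLOR_RGB2BGR),None,fx=2,fy=2))
delta([.540,-.0264,.0403],-90.6)
E
```

```text
[-31.35661549  -6.43228401  23.63135943] [-0.79945464  4.33776747  0.66523764] 112.0034909248352
t 26.45 tcp [ 0.5404 -0.0255  0.0404] ydir -90.35 q6 1.38
shift [-0.0004  0.0009  0.0001] turn [0.0004 0.0178 0.0028]
```

View pics/w11.png

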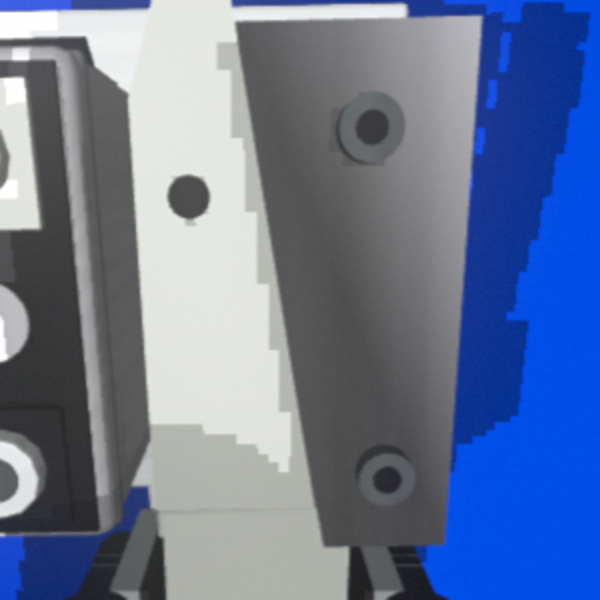

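Wedge sits in the gap against the rail; check shoulder against rail front numerically, then release.

```bash
python3 - <<'E'
from h import *
p=manip.grab_frame('wrist'); f=lambda u,v,z:at_z(p,150+u/2,v/2,z).round(4)
print('rail front',f(325,545,.074),f(443,544,.074),'rail far',f(237,22,.074),'shoulder line',f(165,508,.059),f(314,510,.059),'bevel start',f(129,95,.059),'cell front',f(110,530,.094))
E
```

```text
rail front [ 0.559 -0.037  0.074] [ 0.5591 -0.0572  0.074 ] rail far [ 0.6388 -0.0231  0.074 ] shoulder line [ 0.559  -0.0077  0.059 ] [ 0.5584 -0.0363  0.059 ] bevel start [ 0.6315 -0.0053  0.059 ] cell front [ 0.5724 -0.005   0.094 ]
```

Call:
{"op": "move_arm", "data": {
  "steps": [
    [-0.002,0,0,0,0,0,1],
    [-0.005,0,0,0,0,0,1],
    [-0.007,0,-0.001,0,0,0,1],
    [-0.007,0,-0.001,0,0,0,1],
    [-0.007,0,-0.001,0,0,0,-1],
    [-0.007,0,-0.001,0,0,0,-1],
    [-0.007,0,-0.001,0,0,0,-1],
    [-0.007,0,-0.001,0,0,0,-1],
    [-0.007,0,-0.001,0,0,0,-1],
    [-0.007,0,-0.001,0,0,0,-1]
  ]
}}

```text
clock: 27.5
tcp_pos: [0.5459, -0.0254, 0.0435]
tcp_rot: [-3.142, -0.001, -0.011]
force: [-0.6, -0.3, 0.1]
grip_width: 1.002
grip_force: 0.0
```

Call:
{"op": "move_arm", "data": {
  "steps": [
    [-0.004,0,-0.02,0,0,0,-1],
    [-0.005,0,-0.05,0,0,0,-1],
    [-0.005,0,-0.09,0,0,0,-1],
    [-0.005,0,-0.13,0,0,0,-1],
    [-0.03,0,-0.17,0,0,0,-1],
    [-0.06,0,-0.19,0,0,0,-1],
    [-0.08,0,-0.19,0,0,0,-1],
    [-0.08,0,-0.19,0,0,0,-1],
    [-0.08,0,-0.19,0,0,0,-1],
    [-0.08,0,-0.19,0,0,0,-1]
  ]
}}

```text
clock: 28.5
tcp_pos: [0.4661, -0.0246, 0.2328]
tcp_rot: [-3.141, 0.0, -0.011]
force: [-0.0, -0.0, -0.1]
grip_width: 1.003
grip_force: 0.0
```

```bash
python3 - <<'E'
from h import *
p=manip.grab_frame('wrist'); save(p,'w12.png'); print(p['eye'])
E
```

```text
[ 0.53930439 -0.02496644  0.37598739]
```

View pics/w12.png

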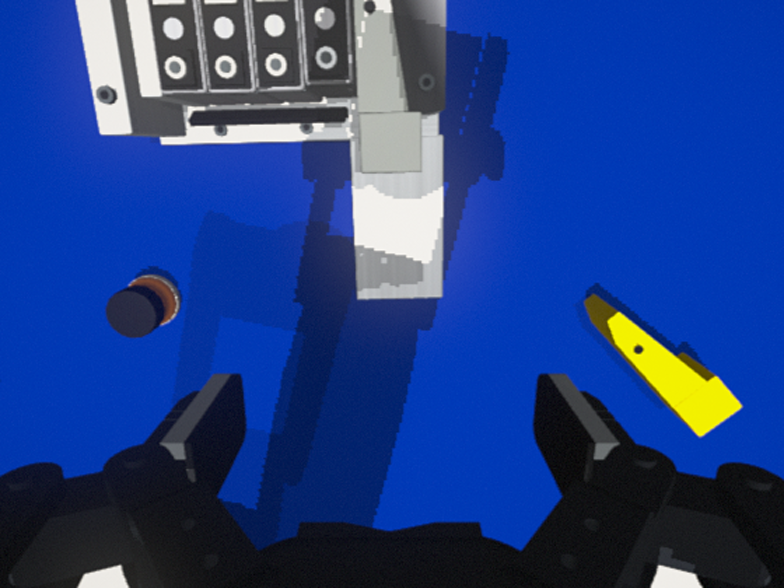

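```bash
python3 - <<'E'
from h import *
p=manip.grab_frame('wrist'); f=lambda u,v,z:at_z(p,u/1.4,v/1.4,z).round(4)
print('studs',[f(u,v,.1) for u,v in [(175,67),(225,67),(275,65),(326,58)]],'shoulder',f(420,112,.059),'rail front',f(440,112,.074))
print(manip.hand_in())
E
```

```text
studs [array([0.5792, 0.0851, 0.1   ]), array([0.5789, 0.0593, 0.1   ]), array([0.5796, 0.0335, 0.1   ]), array([0.5826, 0.0071, 0.1   ])] shoulder [ 0.5584 -0.0438  0.059 ] rail front [ 0.5574 -0.0545  0.074 ]
the job is handed in; nothing more can be done
None
```

The job is handed in at about 28.6 s: the cell stands beside the third, the wedge shoulder is within 1 mm of the rail's front end, and stud spacing of about 26 mm puts the row tight and shifted about 5 mm towards the sprung plate, all measured after letting go; I viewed 14 pictures, over the limit of 10.

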